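# Dock the full reagent canister

### The job

Three identical closed canisters stand on the lab bench, and only one is still full: it holds an unused solid reagent cartridge, the others only a light spent one. Lift them to feel which is the heavy, full one and set it down gently, upright, in the square pocket of the analyser's dock. Keep every canister upright and leave the two light ones standing where they were.

Things in the scene. Friction and masses are not known exactly. Their poses are not given: they have to be found in the camera images.
- canister_a: one of three identical closed canisters: white upright cylinder, blue lid of the same width, green band, 56 mm diameter, 100 mm tall; origin at the centre of its underside, z up. Two are empty but for a light spent core (1.2 N in all), one holds a full solid cartridge (4.1 to 5.1 N in all); which one is drawn anew each time and shows only in its weight. The content has 2 to 4 mm of play. Grip across the diameter, 50 to 95 mm up.
- canister_b: one of three identical closed canisters: white upright cylinder, blue lid of the same width, green band, 56 mm diameter, 100 mm tall; origin at the centre of its underside, z up. Two are empty but for a light spent core (1.2 N in all), one holds a full solid cartridge (4.1 to 5.1 N in all); which one is drawn anew each time and shows only in its weight. The content has 2 to 4 mm of play. Grip across the diameter, 50 to 95 mm up.
- canister_c: one of three identical closed canisters: white upright cylinder, blue lid of the same width, green band, 56 mm diameter, 100 mm tall; origin at the centre of its underside, z up. Two are empty but for a light spent core (1.2 N in all), one holds a full solid cartridge (4.1 to 5.1 N in all); which one is drawn anew each time and shows only in its weight. The content has 2 to 4 mm of play. Grip across the diameter, 50 to 95 mm up.
- dock: fixed grey and white dock, 130 mm (its x) by 120 mm (its y), with a square pocket 84 by 84 mm in the middle, open at the top, dark rubber floor; pocket floor 12 mm and rim 28 mm above the bench; origin at the centre of its underside on the bench, below the pocket's centre, z up; a thin green strip marks the -x rim

How it is judged:
At the end, for the whole second after the job is handed in: The full canister stands upright (within 0.12 rad) on the floor of the dock's pocket, within 20 mm of its centre, its full weight (more than 2.7 N) on the dock; the two light ones stand upright on the bench within 50 mm of where they began; all at rest (under 0.03 m/s) (((horizontal distance between canister_a and dock below 0.02 m and z of canister_a in the frame of dock between 0.008 and 0.018 m and contact force between canister_a and dock above 2.7 N and angle between each of canister_a, canister_b, canister_c's own z axis and vertical below 0.12 rad and linear speed of each of canister_a, canister_b, canister_c below 0.03 m/s and distance of each of canister_b, canister_c from where it was at the start of the episode below 0.05 m and height (world z) of each of canister_b, canister_c below 0.006 m) or (horizontal distance between canister_b and dock below 0.02 m and z of canister_b in the frame of dock between 0.008 and 0.018 m and contact force between canister_b and dock above 2.7 N and angle between each of canister_a, canister_b, canister_c's own z axis and vertical below 0.12 rad and linear speed of each of canister_a, canister_b, canister_c below 0.03 m/s and distance of each of canister_a, canister_c from where it was at the start of the episode below 0.05 m and height (world z) of each of canister_a, canister_c below 0.006 m) or (horizontal distance between canister_c and dock below 0.02 m and z of canister_c in the frame of dock between 0.008 and 0.018 m and contact force between canister_c and dock above 2.7 N and angle between each of canister_a, canister_b, canister_c's own z axis and vertical below 0.12 rad and linear speed of each of canister_a, canister_b, canister_c below 0.03 m/s and distance of each of canister_a, canister_b from where it was at the start of the episode below 0.05 m and height (world z) of each of canister_a, canister_b below 0.006 m))); the robot touches nothing.
It fails at once if a canister is tipped by more than 0.6 rad (angle between any of canister_a, canister_b, canister_c's own z axis and vertical above 0.6 rad).
It fails at once if a canister is dropped or knocked: faster than 0.7 m/s while its underside is less than 45 mm above the bench ((linear speed of canister_a above 0.7 m/s and height (world z) of canister_a below 0.045 m) or (linear speed of canister_b above 0.7 m/s and height (world z) of canister_b below 0.045 m) or (linear speed of canister_c above 0.7 m/s and height (world z) of canister_c below 0.045 m)).
It also fails if it takes over 58 s, if anything falls off the work surface, if the arm or the gripper's body presses on something with over 40 N, if the wrist force passes 120 N, or if a joint passes its speed limit or range.

### The arm

A 6-joint arm with a two-finger parallel gripper is mounted at the origin on the work surface. World frame = base frame: x ahead of the robot, y to its left, z up, the work surface at z = 0. Lengths are in m, angles in rad, forces in N, time in s.
With the tool pointing down it reaches from about 0.35 to 0.775 m from the base axis. Payload 5.5 kg.
Tool frame: the origin (TCP) lies at the very end of the fingers, on their centre line; the grasp point (between the pads) lies 19 mm behind it; x points along the fingers, y is the direction in which the jaws open and shut, and the axes are right-handed (so a half turn about x gives the same grasp; the last joint's range is limited). The gripper opens to 85 mm and grips with 20 to 120 N. Pads are 22 mm wide; open, the fingers measure 114 mm over their backs; the gripper's body (76 mm by 85 mm) begins 54 mm behind the grasp point. The pads swing forward as they close: fully open they stand 13 mm farther back than shut.
Start: joints at [0.979, 0.313, 0.046, 1.304, 0, 1.431], TCP at [0.251, 0.517, 0.231] pointing down, gripper open.
Joint ranges: [-2.76, 2.76], [-0.86, 1.69], [-1.03, 1.26], [-2.2, 2.34], [-1.47, 1.5], [-3.14, 3.14]. Speed limits (rad/s): [2.57, 2.57, 3.14, 3.14, 3.14, 3.14].

### API

Orientations are given as a unit quaternion [w, x, y, z].
In Python, from workcell import env gives the robot as it stands.
- The arm moves only by the tool servo_tool, never from a script. Its argument "increments" is a list of rows, each an object with "offset": the shift along the tool's x, y, z in cm, a list of three; "yaw": the turn about the tool's x in degrees. In form: [{"offset": [x, y, z], "yaw": yaw}, ...]. A call has exactly 8 rows; each row is the pose to reach, as a shift and turn from the pose commanded when the call began, along the tool's axes at that moment; what a row does not reach only later rows make up. A row lasts 1/10 s, in which the tool goes at most 50 mm and 8.59 degrees, less where a joint would pass 70% of its speed; a pose out of reach is approached as far as the arm can. A call with a gripper value outside its range is refused whole. "claw" is the opening, from 0 (shut) to 1 (fully open), set as the call begins (left out, the last holds). The fingers move at their own pace and stop on an object; "force" is the grip in N (left out, the last holds). Time passes only in rows, so rows that repeat a pose let the fingers close, or fill a call up. It gives the time, the measured TCP pose, the force and the opening at its end, in the units of the state.
- env.get_state(): the state, without advancing time (a new reading comes with each control period).
- env.read_camera(name): name is "side" or "top"; returns (picture, depth): 420x560x3 uint8, red, green, blue; 420x560 float32, m along the optical axis (not along the pixel's ray), 0 where there is no reading.
- env.camera_model(name): a dict with "vertical_fov" (degrees; the focal length in pixels is half the picture's height over the tangent of half this angle, whatever the lens; pixels are square), "cx", "cy" (the principal point, pixels), "world_from_camera" (4x4, takes a point from camera to world coordinates). Camera axes: x right, y up, looking along -z (the intrinsics and any distortion apply to the point x, -y, -z); pixel columns grow to the right and rows downward; lengths in m; the calibration is good to about 2 mm. A picture is of the moment at which its call begins. camera_model takes no time and is no camera call.
- env.hand_in(): hands the job in, once; it reports no verdict.
The state is a dict: "clock": time; "joint_pos": joint angles; "qvel": joint speeds; "tau": joint torques, N m; "tcp_pos": TCP position; "orientation": TCP orientation; "wrist_force": force on the tool from outside, world axes, zero at the start; "ft_torque": the same for the moment, N m; "finger_gap": finger opening in m.
Only numpy, scipy, OpenCV 4.12 (cv2) and the standard library are available. Lean on these libraries where they do the work, as an engineer would, in place of code of your own. Each camera call takes 0.05 s, during which the arm holds its last target.

## Working session

There is one attempt and no reset: what is moved stays moved. The work goes in short steps, Python scripts to look and compute and a tool call to move; the robot and the scene stay as the last step left them, time stands still between calls to the robot, and variables do not carry over. Pictures are saved under pics/ and viewed, and the job is handed in when it is done.

Besides the shell and the picture viewer there is one more tool, called after "Emit:" by a JSON object that holds its "op" and its "data", one argument or row to a line. servo_tool: Moves the arm, as the interface text tells. Its arguments: {"type":"object","properties":{"increments":{"type":"array","items":{"type":"object","properties":{"offset":{"type":"array","items":{"type":"number"}},"yaw":{"type":"number"}}}},"claw":{"type":"number"},"force":{"type":"number"}},"required":["increments"]}

```bash
ls; mkdir -p pics; python3 - <<'E'
from workcell import env
import cv2, numpy as np
print(env.get_state())
for n in("side","top"):
    p,d=env.read_camera(n); m=env.camera_model(n); print(n,m)
    cv2.imwrite(f"pics/{n}0.png",p[:,:,::-1]); np.save(f"{n}0.npy",d); np.save(f"{n}0p.npy",p)
E
```

```text
pics
{'clock': 0.0, 'joint_pos': array([ 9.79419617e-01,  3.13982616e-01,  4.49515385e-02,  1.30358633e+00,
       -1.23478740e-05,  1.43120684e+00]), 'qvel': array([ 0.00130293,  0.00032401,  0.00049518,  0.00130952,  0.00029024,
       -0.00083654]), 'tau': array([ 5.59513428e-04, -4.80630434e+01,  2.98532510e+01,  1.93664973e-02,
       -5.95163829e-05,  7.33543658e-06]), 'tcp_pos': array([0.25074453, 0.51687097, 0.23040776]), 'orientation': array([ 0.68891595,  0.15777296,  0.68936802, -0.15897872]), 'wrist_force': array([-0.92734348,  0.38741039,  0.04087864]), 'ft_torque': array([ 0.01141624, -0.00268517,  0.02700495]), 'finger_gap': 0.08515348827393572}
side {'vertical_fov': 50.89772508710125, 'cx': 282.1944844737603, 'cy': 211.943713871983, 'world_from_camera': array([[ 0.91947244,  0.19928863, -0.33890186,  0.19227049],
       [-0.39312082,  0.45476174, -0.79915442, -0.69316878],
       [-0.00514279,  0.86802984,  0.4964854 ,  0.51037691],
       [ 0.        ,  0.        ,  0.        ,  1.        ]])}
top {'vertical_fov': 42.87030799547992, 'cx': 288.3254893288986, 'cy': 220.11580595316556, 'world_from_camera': array([[ 0.09689861,  0.97145473, -0.21653262,  0.26400761],
       [-0.99529014,  0.09520335, -0.01827202,  0.04581405],
       [ 0.00286419,  0.21728331,  0.97610438,  1.12666996],
       [ 0.        ,  0.        ,  0.        ,  1.        ]])}
```

View pics/side0.png

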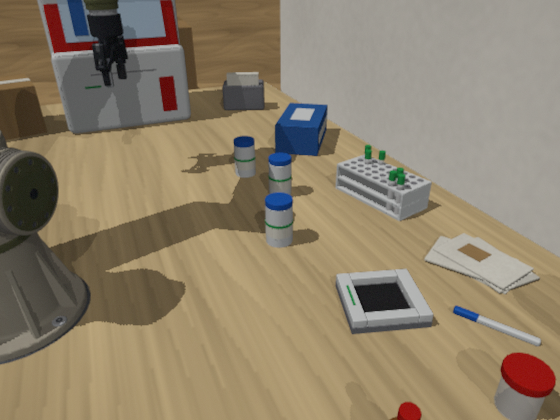

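View pics/top0.png

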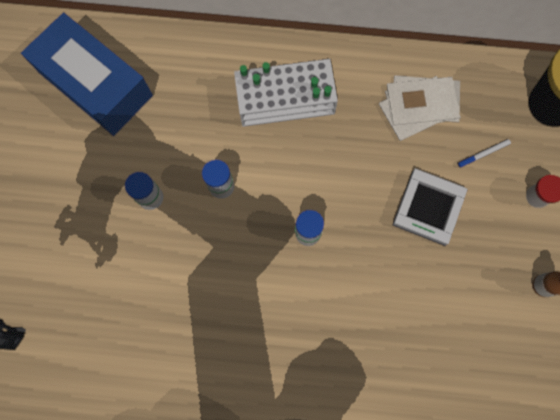

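The top view shows three blue lids near (143,187), (217,174) and (309,225), and the dock around (430,206) with its green strip at (424,228). The side view agrees with this. Next I'll measure positions.

```bash
cat > h.py <<'E'
import numpy as np, cv2
def ray_plane(m,uv,z,H=420):
    f=H/2/np.tan(np.radians(m["vertical_fov"])/2); uv=np.atleast_2d(np.asarray(uv,float))
    T=m["world_from_camera"]; d=np.c_[(uv[:,0]-m["cx"])/f,-(uv[:,1]-m["cy"])/f,-np.ones(len(uv))]@T[:3,:3].T
    o=T[:3,3]; return o+d*((z-o[2])/d[:,2])[:,None]
def pts(m,d,H=420):
    f=H/2/np.tan(np.radians(m["vertical_fov"])/2); v,u=np.indices(d.shape); T=m["world_from_camera"]
    P=np.stack([(u-m["cx"])/f*d,-(v-m["cy"])/f*d,-d],-1); return P@T[:3,:3].T+T[:3,3]
def lids(env,name,p,d):
    m=env.camera_model(name); h=cv2.cvtColor(p,cv2.COLOR_RGB2HSV)
    mk=((h[...,0]>100)&(h[...,0]<130)&(h[...,1]>150)&(h[...,2]>50)).astype(np.uint8)
    P=pts(m,d); n,l,s,c=cv2.connectedComponentsWithStats(mk); out=[]
    for i in range(1,n):
        if s[i,4]<150: continue
        q=P[l==i]; zt=np.percentile(q[:,2],90); t=(l==i)&(P[...,2]>0.094)
        cs=cv2.findContours((t*255).astype(np.uint8),cv2.RETR_EXTERNAL,cv2.CHAIN_APPROX_NONE)[0]
        cc=max(cs,key=len)[:,0] if cs else None
        if cc is None or len(cc)<10: continue
        w=ray_plane(m,cc,0.1); (x,y),r=cv2.minEnclosingCircle(w[:,:2].astype(np.float32)); e=cv2.fitEllipse(w[:,:2].astype(np.float32))
        print(name,"px",c[i].round(),"zt",zt.round(4),"circ",round(x,4),round(y,4),round(r,4),"ell",np.round(e[0],4),np.round(e[1],4))
E
python3 - <<'E'
from workcell import env
from h import *
for n in("top","side"):
    lids(env,n,np.load(n+"0p.npy"),np.load(n+"0.npy"))
p=np.load("top0p.npy");d=np.load("top0.npy");m=env.camera_model("top");P=pts(m,d)
# dock: rim points
reg=np.zeros(d.shape,bool);reg[160:255,385:475]=1
mk=reg&(P[...,2]>0.021)&(P[...,2]<0.036); print(mk.sum(),np.median(P[mk][:,2]))
r=cv2.minAreaRect(ray_plane(m,np.argwhere(mk)[:,::-1],0.028)[:,:2].astype(np.float32)*1000);print("rim",r)
h=cv2.cvtColor(p,cv2.COLOR_RGB2HSV)
dk=(reg&(p.max(2)<60)).astype(np.uint8); n,l,s,c=cv2.connectedComponentsWithStats(dk);i=1+s[1:,4].argmax();k=l==i
print("dark z",np.median(P[k][:,2]),c[i]); 
print("dark",cv2.minAreaRect(ray_plane(m,np.argwhere(k)[:,::-1],0.012)[:,:2].astype(np.float32)*1000))
g=reg&(h[...,0]>40)&(h[...,0]<85)&(h[...,1]>80); print("strip",ray_plane(m,np.argwhere(g)[:,::-1].mean(0),0.028),g.sum())
from scipy.spatial.transform import Rotation as R
q=env.get_state()["orientation"];print(R.from_quat(q[[1,2,3,0]]).as_matrix().round(3))
E
```

```text
top px [215. 173.] zt 0.1026 circ 0.5739 0.2201 0.0271 ell [0.574  0.2199] [0.0513 0.0517]
top px [139. 185.] zt 0.1023 circ 0.5336 0.3692 0.0266 ell [0.534  0.3691] [0.0492 0.0517]
top px [309. 224.] zt 0.1026 circ 0.4887 0.0232 0.0267 ell [0.4889 0.0232] [0.0498 0.0518]
side px [78. 17.] zt 0.3969 circ 0.179 4.1689 1.5716 ell [0.1951 4.4448] [0.124  3.8698]
side px [297. 135.] zt 0.0925 circ 0.5714 0.214 0.0319 ell [0.5714 0.214 ] [0.0506 0.0604]
side px [243. 141.] zt 0.0992 circ 0.5278 0.357 0.0286 ell [0.5283 0.3579] [0.0492 0.0505]
side px [278. 201.] zt 0.0996 circ 0.486 0.0165 0.0295 ell [0.4854 0.0168] [0.0525 0.0552]
1936 0.027891636345299675
rim ((567.6161499023438, -230.6981658935547), (120.64470672607422, 131.80401611328125), 73.2686996459961)
dark z 0.012421510913590894 [430.48928025 206.27947933]
dark ((571.7173461914062, -234.36817932128906), (81.07591247558594, 76.63444519042969), 73.32746124267578)
strip [[nan nan nan]] 0
[[-0.001  0.437  0.9  ]
 [-0.001  0.9   -0.437]
 [-1.    -0.002 -0.   ]]<stdin>:14: RuntimeWarning: Mean of empty slice.
  ret = um.true_divide(
```

```bash
python3 - <<'E'
from workcell import env
from h import *
T=env.get_state()["tcp_pos"]
def proj(m,X):
    A=np.linalg.inv(m["world_from_camera"]);c=A[:3,:3]@X+A[:3,3];f=210/np.tan(np.radians(m["vertical_fov"])/2)
    return m["cx"]+f*c[0]/-c[2], m["cy"]-f*c[1]/-c[2]
for n in("top","side"):
    m=env.camera_model(n);d=np.load(n+"0.npy");P=pts(m,d);p=np.load(n+"0p.npy")
    print(n,"tcp",proj(m,T))
    for X in([.5739,.2201,.1],[.5336,.3692,.1],[.4887,.0232,.1],[.57,-.232,.028]): print(proj(m,np.array(X)))
    for v,u in [(300,220),(350,250),(250,330),(180,150),(130,180),(120,220),(260,350),(330,300),(380,480)]: print((u,v),P[v,u].round(4))
    big=cv2.resize(p[100:340,200:460] if n=="side" else p[140:260,100:360],None,fx=3,fy=2.4 if 0 else 3,interpolation=cv2.INTER_NEAREST)[:600]
    cv2.imwrite(f"pics/{n}0z.png",big[:,:,::-1])
E
```

```text
top tcp (np.float64(1.1478370045340966), np.float64(318.9656136038976))
(np.float64(215.31705129890378), np.float64(172.9519058560554))
(np.float64(138.51486139588692), np.float64(185.20317526483353))
(np.float64(309.3769991704878), np.float64(223.65637586657138))
(np.float64(431.3009651076885), np.float64(204.97582543468823))
(220, 300) [ 0.3302  0.1929 -0.0046]
(250, 350) [0.2353 0.1184 0.0032]
(330, 250) [ 0.4568 -0.0275  0.0052]
(150, 180) [0.5455 0.347  0.1036]
(180, 130) [ 0.6967  0.3289 -0.0015]
(220, 120) [ 0.7292  0.2425 -0.0012]
(350, 260) [ 0.4398 -0.0715  0.0034]
(300, 330) [2.851e-01 2.040e-02 1.000e-04]
(480, 380) [ 0.2216 -0.3515  0.0004]
side tcp (np.float64(117.38454216624231), np.float64(86.89984011598864))
(np.float64(279.6965838983663), np.float64(155.832390511681))
(np.float64(243.78995822583454), np.float64(138.32342928697335))
(np.float64(278.69606747040996), np.float64(197.53134352986976))
(np.float64(383.2144035343356), np.float64(292.11237060592066))
(220, 300) [ 0.3218 -0.1098 -0.0005]
(250, 350) [ 0.3318 -0.2366 -0.0008]
(330, 250) [ 0.5692 -0.0515 -0.0012]
(150, 180) [ 0.2844  0.4305 -0.0008]
(180, 130) [ 4.413e-01  7.958e-01 -1.000e-04]
(220, 120) [ 0.6008  0.8529 -0.0025]
(350, 260) [ 0.5894 -0.0961 -0.0023]
(300, 330) [ 0.4182 -0.2299  0.    ]
(480, 380) [ 0.6089 -0.4156 -0.0014]
```

View pics/side0z.png

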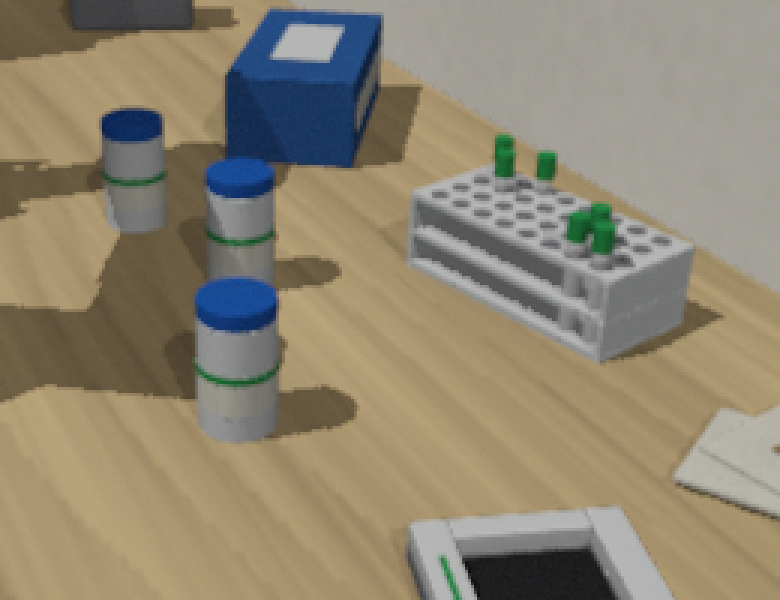

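View pics/top0z.png

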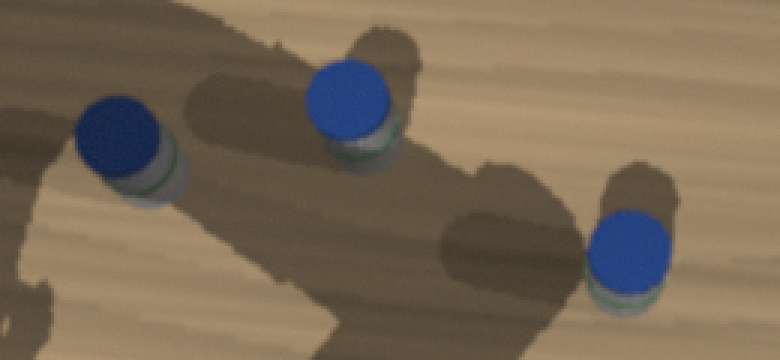

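The top-view positions reproject into the side view to within about 1 px, so I'm trusting them. I'll write a helper for tool-frame deltas and go to the far canister first.

```bash
cat >> h.py <<'E'
from scipy.spatial.transform import Rotation as R
def delta(env,X):
    s=env.get_state(); q=s["orientation"]; M=R.from_quat(q[[1,2,3,0]]).as_matrix()
    print("t",s["clock"],"tcp",s["tcp_pos"].round(4),"F",s["wrist_force"].round(2),"gap",round(s["finger_gap"],4),"yawY",np.degrees(np.arctan2(M[1,1],M[0,1])).round(2),"j",s["joint_pos"].round(2))
    print("tool cm",(M.T@(np.array(X)-s["tcp_pos"])*100).round(2))
E
python3 -c "
from workcell import env
from h import *
delta(env,[.534,.369,.16])"
```

```text
t 0.1 tcp [0.2508 0.5169 0.2305] F [-0.32 -0.52 -0.63] gap 0.085 yawY 64.11 j [ 0.98  0.31  0.05  1.3  -0.    1.43]
tool cm [ 7.04 -0.93 31.94]
```

Emit:
{"op": "servo_tool", "data": {
  "increments": [
    {"offset": [0, 0, 3], "yaw": 0},
    {"offset": [0, -0.2, 8], "yaw": 0},
    {"offset": [1, -0.4, 13], "yaw": 0},
    {"offset": [2, -0.6, 18], "yaw": 0},
    {"offset": [4, -0.8, 23], "yaw": 0},
    {"offset": [5, -0.9, 28], "yaw": 0},
    {"offset": [6.5, -0.9, 31], "yaw": 0},
    {"offset": [7, -0.9, 31.9], "yaw": 0}
  ],
  "claw": 1,
  "force": 40
}}

```text
clock: 0.9
tcp_pos: [0.5367, 0.3669, 0.1583]
orientation: [0.688, 0.159, 0.689, -0.161]
wrist_force: [-0.1, 0.4, 0.3]
finger_gap: 0.0857
```

```bash
python3 - <<'E'
from workcell import env
from h import *
delta(env,[.534,.369,.05])
for n in("side","top"):
    p,d=env.read_camera(n); np.save(n+"1p.npy",p)
    c=p[40:220,140:400] if n=="side" else p[120:260,60:320]
    cv2.imwrite(f"pics/{n}1z.png",cv2.resize(c,None,fx=3,fy=3)[:,:,::-1])
E
```

```text
t 0.9 tcp [0.5367 0.3669 0.1583] F [-0.11  0.4   0.3 ] gap 0.0857 yawY 63.85 j [ 0.48  0.49  0.13  1.21 -0.    0.93]
tool cm [10.83  0.09 -0.33]
```

View pics/side1z.png

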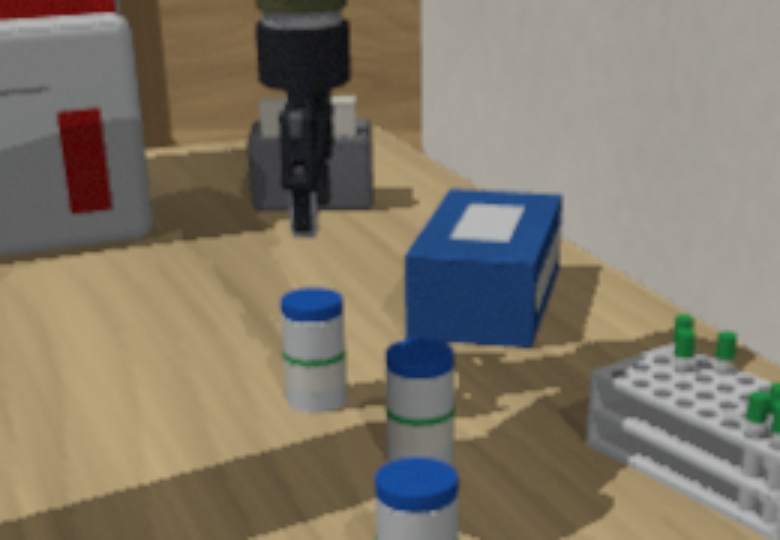

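View pics/top1z.png

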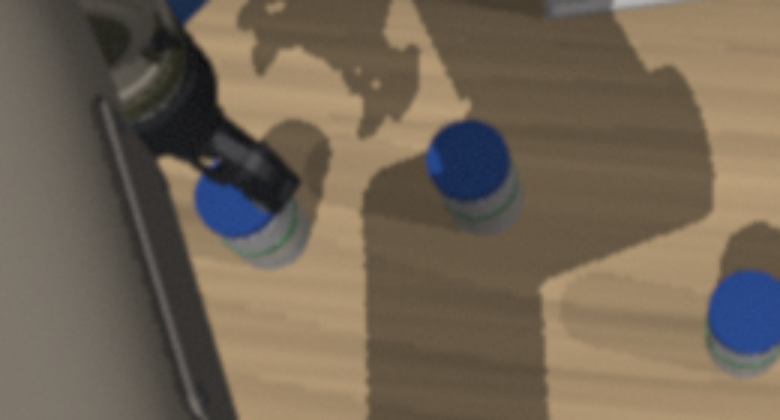

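```bash
python3 - <<'E'
from workcell import env
from h import *
def proj(m,X):
    A=np.linalg.inv(m["world_from_camera"]);c=A[:3,:3]@X+A[:3,3];f=210/np.tan(np.radians(m["vertical_fov"])/2)
    return np.round([m["cx"]+f*c[0]/-c[2], m["cy"]-f*c[1]/-c[2]],1)
s=env.get_state();q=s["orientation"];M=R.from_quat(q[[1,2,3,0]]).as_matrix()
for n in("side","top"):
    m=env.camera_model(n)
    for y in(-.0425,-.057):
      for b in (0,.013): print(n,y,b,proj(m,s["tcp_pos"]+M[:,1]*y-M[:,0]*b))
E
```

```text
side -0.0425 0 [240.9 121.7]
side -0.0425 0.013 [240.6 116.7]
side -0.057 0 [240.1 123.6]
side -0.057 0.013 [239.9 118.5]
top -0.0425 0 [149.  187.4]
top -0.0425 0.013 [147.2 185.4]
top -0.057 0 [155.4 191.3]
top -0.057 0.013 [153.7 189.4]
```

Finger tips appear within about 2 px of prediction in both views. I'll centre, descend and close.

Emit:
{"op": "servo_tool", "data": {
  "increments": [
    {"offset": [0, 0.1, -0.3], "yaw": 0},
    {"offset": [2, 0.1, -0.3], "yaw": 0},
    {"offset": [4, 0.1, -0.3], "yaw": 0},
    {"offset": [6, 0.1, -0.3], "yaw": 0},
    {"offset": [8, 0.1, -0.3], "yaw": 0},
    {"offset": [10, 0.1, -0.3], "yaw": 0},
    {"offset": [10.8, 0.1, -0.3], "yaw": 0},
    {"offset": [10.8, 0.1, -0.3], "yaw": 0}
  ]
}}

```text
clock: 1.8
tcp_pos: [0.5299, 0.373, 0.053]
orientation: [0.689, 0.157, 0.69, -0.158]
wrist_force: [0.6, 0.4, -0.0]
finger_gap: 0.0853
```

Emit:
{"op": "servo_tool", "data": {
  "increments": [
    {"offset": [0, 0, 0], "yaw": 0},
    {"offset": [0, 0, 0], "yaw": 0},
    {"offset": [0, 0, 0], "yaw": 0},
    {"offset": [0, 0, 0], "yaw": 0},
    {"offset": [0, 0, 0], "yaw": 0},
    {"offset": [0, 0, 0], "yaw": 0},
    {"offset": [0, 0, 0], "yaw": 0},
    {"offset": [0, 0, 0], "yaw": 0}
  ],
  "claw": 0.4,
  "force": 30
}}

```text
clock: 2.6
tcp_pos: [0.5329, 0.373, 0.0552]
orientation: [0.69, 0.159, 0.688, -0.157]
wrist_force: [-1.5, 1.3, 5.8]
finger_gap: 0.0556
```

```bash
python3 -c "
from workcell import env
from h import *
delta(env,[.534,.369,.05])"
```

```text
t 2.6 tcp [0.5329 0.373  0.0552] F [-1.46  1.29  5.81] gap 0.0556 yawY 64.11 j [ 0.49  0.55 -0.03  0.98  0.    0.94]
tool cm [ 0.52 -0.31  0.28]
```

Emit:
{"op": "servo_tool", "data": {
  "increments": [
    {"offset": [-0.4, 0, 0], "yaw": 0},
    {"offset": [-0.8, 0, 0], "yaw": 0},
    {"offset": [-1.2, 0, 0], "yaw": 0},
    {"offset": [-1.6, 0, 0], "yaw": 0},
    {"offset": [-2, 0, 0], "yaw": 0},
    {"offset": [-2, 0, 0], "yaw": 0},
    {"offset": [-2, 0, 0], "yaw": 0},
    {"offset": [-2, 0, 0], "yaw": 0}
  ]
}}

```text
clock: 3.4
tcp_pos: [0.5317, 0.3721, 0.0731]
orientation: [0.689, 0.158, 0.689, -0.158]
wrist_force: [0.5, 0.5, -1.6]
finger_gap: 0.0557
```

Emit:
{"op": "servo_tool", "data": {
  "increments": [
    {"offset": [0, 0, 0], "yaw": 0},
    {"offset": [0, 0, 0], "yaw": 0},
    {"offset": [0, 0, 0], "yaw": 0},
    {"offset": [0, 0, 0], "yaw": 0},
    {"offset": [0, 0, 0], "yaw": 0},
    {"offset": [0, 0, 0], "yaw": 0},
    {"offset": [0, 0, 0], "yaw": 0},
    {"offset": [0, 0, 0], "yaw": 0}
  ]
}}

```text
clock: 4.2
tcp_pos: [0.5319, 0.3722, 0.0734]
orientation: [0.689, 0.158, 0.689, -0.158]
wrist_force: [-0.2, -0.1, -0.7]
finger_gap: 0.0559
```

```bash
python3 - <<'E'
from workcell import env
from h import *
delta(env,[.534,.369,.05])
for n in("side",):
    p,d=env.read_camera(n)
    c=p[40:220,140:400]
    cv2.imwrite(f"pics/{n}2z.png",cv2.resize(c,None,fx=3,fy=3)[:,:,::-1])
delta(env,[.534,.369,.05])
E
```

```text
t 4.2 tcp [0.5319 0.3722 0.0734] F [-0.23 -0.09 -0.71] gap 0.0559 yawY 64.12 j [ 0.49  0.54 -0.01  1.03  0.    0.94]
tool cm [ 2.34 -0.2   0.33]
t 4.25 tcp [0.5319 0.3722 0.0733] F [ 0.06  0.45 -1.16] gap 0.0558 yawY 64.11 j [ 0.49  0.54 -0.01  1.03  0.    0.94]
tool cm [ 2.33 -0.2   0.33]
```

View pics/side2z.png

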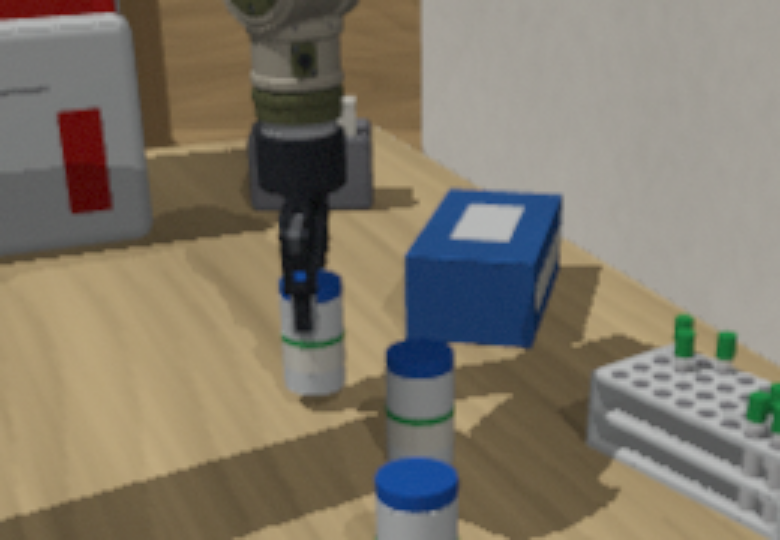

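The picture shows the first canister off the bench and upright (base near crop 315,388). The wrist reads about −1 N, so it is a light one. I'll lower it 2 cm, release and rise.

Emit:
{"op": "servo_tool", "data": {
  "increments": [
    {"offset": [0.4, 0, 0], "yaw": 0},
    {"offset": [0.8, 0, 0], "yaw": 0},
    {"offset": [1.2, 0, 0], "yaw": 0},
    {"offset": [1.5, 0, 0], "yaw": 0},
    {"offset": [1.7, 0, 0], "yaw": 0},
    {"offset": [1.9, 0, 0], "yaw": 0},
    {"offset": [2, 0, 0], "yaw": 0},
    {"offset": [2, 0, 0], "yaw": 0}
  ]
}}

```text
clock: 5.05
tcp_pos: [0.5318, 0.3721, 0.0551]
orientation: [0.689, 0.158, 0.689, -0.158]
wrist_force: [-3.1, -1.8, 8.7]
finger_gap: 0.0559
```

Emit:
{"op": "servo_tool", "data": {
  "increments": [
    {"offset": [0, 0, 0], "yaw": 0},
    {"offset": [0, 0, 0], "yaw": 0},
    {"offset": [0, 0, 0], "yaw": 0},
    {"offset": [0, 0, 0], "yaw": 0},
    {"offset": [0, 0, 0], "yaw": 0},
    {"offset": [0, 0, 0], "yaw": 0},
    {"offset": [0, 0, 0], "yaw": 0},
    {"offset": [0, 0, 0], "yaw": 0}
  ],
  "claw": 1
}}

```text
clock: 5.85
tcp_pos: [0.5319, 0.3722, 0.0533]
orientation: [0.689, 0.158, 0.689, -0.158]
wrist_force: [-0.7, -0.1, 0.9]
finger_gap: 0.0856
```

Emit:
{"op": "servo_tool", "data": {
  "increments": [
    {"offset": [-1, 0, 0], "yaw": 0},
    {"offset": [-3, 0, 0], "yaw": 0},
    {"offset": [-5, 0, 0], "yaw": 0},
    {"offset": [-7, 0, 0], "yaw": 0},
    {"offset": [-9, 0, 0], "yaw": 0},
    {"offset": [-11, 0, 0], "yaw": 0},
    {"offset": [-11, 0, 0], "yaw": 0},
    {"offset": [-11, 0, 0], "yaw": 0}
  ]
}}

```text
clock: 6.65
tcp_pos: [0.5322, 0.3724, 0.1641]
orientation: [0.69, 0.159, 0.689, -0.158]
wrist_force: [-0.1, 0.3, -0.3]
finger_gap: 0.0854
```

```bash
python3 - <<'E'
from workcell import env
from h import *
delta(env,[.574,.220,.16])
for n in("side",):
    p,d=env.read_camera(n)
    c=p[40:220,140:400]
    cv2.imwrite(f"pics/{n}3z.png",cv2.resize(c,None,fx=3,fy=3)[:,:,::-1])
E
```

```text
t 6.65 tcp [0.5322 0.3724 0.1641] F [-0.06  0.27 -0.34] gap 0.0854 yawY 64.12 j [0.49 0.48 0.13 1.22 0.   0.94]
tool cm [  0.4  -11.88  10.41]
```

View pics/side3z.png

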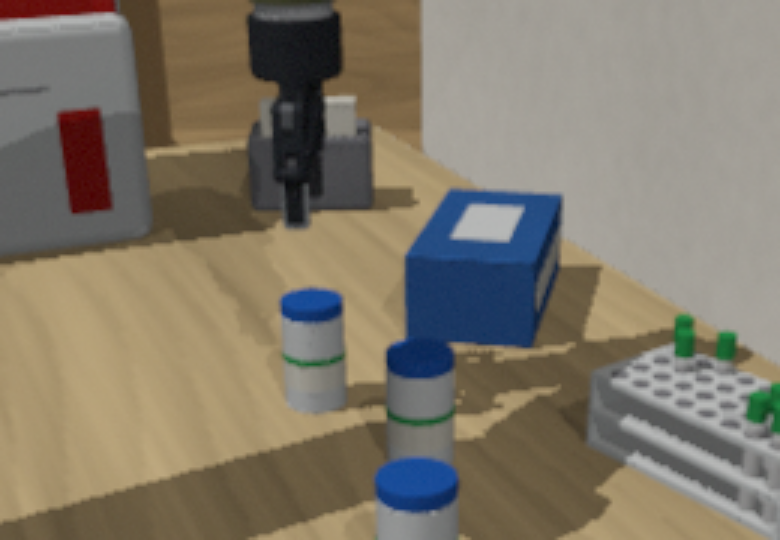

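The first canister stands upright where it was (crop 313,350). Moving on to the middle canister.

Emit:
{"op": "servo_tool", "data": {
  "increments": [
    {"offset": [0, -1, 1], "yaw": 0},
    {"offset": [0, -3, 2.6], "yaw": 0},
    {"offset": [0, -5.5, 4.8], "yaw": 0},
    {"offset": [0, -8, 7], "yaw": 0},
    {"offset": [0, -10.5, 9.2], "yaw": 0},
    {"offset": [0, -11.9, 10.4], "yaw": 0},
    {"offset": [0.4, -11.9, 10.4], "yaw": 0},
    {"offset": [0.4, -11.9, 10.4], "yaw": 0}
  ]
}}

```text
clock: 7.5
tcp_pos: [0.5728, 0.2186, 0.1578]
orientation: [0.688, 0.159, 0.69, -0.159]
wrist_force: [0.4, 0.2, -0.1]
finger_gap: 0.0854
```

```bash
python3 - <<'E'
from workcell import env
from h import *
delta(env,[.574,.220,.053])
E
```

```text
t 7.5 tcp [0.5728 0.2186 0.1578] F [ 0.42  0.19 -0.05] gap 0.0854 yawY 64.02 j [0.23 0.42 0.02 1.17 0.   0.69]
tool cm [10.48  0.19  0.07]
```

Emit:
{"op": "servo_tool", "data": {
  "increments": [
    {"offset": [0, 0.1, 0.1], "yaw": 0},
    {"offset": [2, 0.1, 0.1], "yaw": 0},
    {"offset": [4, 0.1, 0.1], "yaw": 0},
    {"offset": [6, 0.1, 0.1], "yaw": 0},
    {"offset": [8, 0.1, 0.1], "yaw": 0},
    {"offset": [10, 0.1, 0.1], "yaw": 0},
    {"offset": [10.6, 0.1, 0.1], "yaw": 0},
    {"offset": [10.6, 0.1, 0.1], "yaw": 0}
  ]
}}

```text
clock: 8.3
tcp_pos: [0.5737, 0.2208, 0.0523]
orientation: [0.688, 0.158, 0.69, -0.158]
wrist_force: [-0.7, 0.4, 1.6]
finger_gap: 0.0856
```

Emit:
{"op": "servo_tool", "data": {
  "increments": [
    {"offset": [0, 0, 0], "yaw": 0},
    {"offset": [0, 0, 0], "yaw": 0},
    {"offset": [0, 0, 0], "yaw": 0},
    {"offset": [0, 0, 0], "yaw": 0},
    {"offset": [0, 0, 0], "yaw": 0},
    {"offset": [0, 0, 0], "yaw": 0},
    {"offset": [0, 0, 0], "yaw": 0},
    {"offset": [0, 0, 0], "yaw": 0}
  ],
  "claw": 0.4,
  "force": 30
}}

```text
clock: 9.1
tcp_pos: [0.576, 0.2207, 0.0549]
orientation: [0.69, 0.159, 0.688, -0.158]
wrist_force: [-0.6, 1.8, 5.9]
finger_gap: 0.056
```

Emit:
{"op": "servo_tool", "data": {
  "increments": [
    {"offset": [-0.4, 0, 0], "yaw": 0},
    {"offset": [-0.8, 0, 0], "yaw": 0},
    {"offset": [-1.2, 0, 0], "yaw": 0},
    {"offset": [-1.6, 0, 0], "yaw": 0},
    {"offset": [-2, 0, 0], "yaw": 0},
    {"offset": [-2, 0, 0], "yaw": 0},
    {"offset": [-2, 0, 0], "yaw": 0},
    {"offset": [-2, 0, 0], "yaw": 0}
  ]
}}

```text
clock: 9.9
tcp_pos: [0.5747, 0.2202, 0.0731]
orientation: [0.689, 0.158, 0.689, -0.158]
wrist_force: [-0.6, -0.3, -1.8]
finger_gap: 0.056
```

Emit:
{"op": "servo_tool", "data": {
  "increments": [
    {"offset": [0, 0, 0], "yaw": 0},
    {"offset": [0, 0, 0], "yaw": 0},
    {"offset": [0, 0, 0], "yaw": 0},
    {"offset": [0, 0, 0], "yaw": 0},
    {"offset": [0, 0, 0], "yaw": 0},
    {"offset": [0, 0, 0], "yaw": 0},
    {"offset": [0, 0, 0], "yaw": 0},
    {"offset": [0, 0, 0], "yaw": 0}
  ]
}}

```text
clock: 10.7
tcp_pos: [0.5749, 0.2202, 0.0733]
orientation: [0.689, 0.158, 0.689, -0.158]
wrist_force: [-0.6, 0.0, -1.2]
finger_gap: 0.0562
```

```bash
python3 - <<'E'
from workcell import env
from h import *
delta(env,[.568,-.231,.12])
for n in("side",):
    p,d=env.read_camera(n)
    c=p[60:260,140:400]
    cv2.imwrite(f"pics/{n}4z.png",cv2.resize(c,None,fx=3,fy=3)[:,:,::-1])
delta(env,[.568,-.231,.12])
E
```

```text
t 10.7 tcp [0.5749 0.2202 0.0733] F [-0.56  0.02 -1.22] gap 0.0562 yawY 64.11 j [ 0.24  0.48 -0.11  0.99  0.    0.69]
tool cm [ -4.67 -40.89  19.08]
t 10.75 tcp [0.5749 0.2202 0.0733] F [ 0.52 -0.19 -1.01] gap 0.0559 yawY 64.11 j [ 0.24  0.48 -0.11  0.99  0.    0.69]
tool cm [ -4.67 -40.89  19.08]
```

View pics/side4z.png

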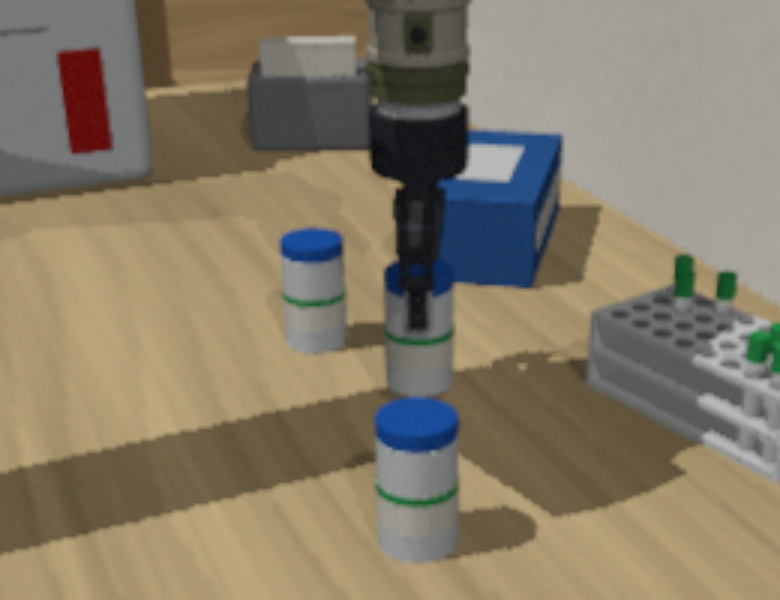

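The middle canister is off the bench and upright (crop 418,330) and also reads about −1.1 N, so it is light too. I'll put it back.

Emit:
{"op": "servo_tool", "data": {
  "increments": [
    {"offset": [0.4, 0, 0], "yaw": 0},
    {"offset": [0.8, 0, 0], "yaw": 0},
    {"offset": [1.2, 0, 0], "yaw": 0},
    {"offset": [1.5, 0, 0], "yaw": 0},
    {"offset": [1.7, 0, 0], "yaw": 0},
    {"offset": [1.8, 0, 0], "yaw": 0},
    {"offset": [1.9, 0, 0], "yaw": 0},
    {"offset": [1.9, 0, 0], "yaw": 0}
  ]
}}

```text
clock: 11.55
tcp_pos: [0.5748, 0.2201, 0.0549]
orientation: [0.689, 0.158, 0.689, -0.158]
wrist_force: [-1.8, -0.3, 3.3]
finger_gap: 0.0561
```

Emit:
{"op": "servo_tool", "data": {
  "increments": [
    {"offset": [0, 0, 0], "yaw": 0},
    {"offset": [0, 0, 0], "yaw": 0},
    {"offset": [0, 0, 0], "yaw": 0},
    {"offset": [0, 0, 0], "yaw": 0},
    {"offset": [0, 0, 0], "yaw": 0},
    {"offset": [0, 0, 0], "yaw": 0},
    {"offset": [0, 0, 0], "yaw": 0},
    {"offset": [0, 0, 0], "yaw": 0}
  ],
  "claw": 1
}}

```text
clock: 12.35
tcp_pos: [0.5748, 0.2202, 0.0543]
orientation: [0.689, 0.158, 0.689, -0.158]
wrist_force: [0.5, 0.7, 0.3]
finger_gap: 0.0851
```

Emit:
{"op": "servo_tool", "data": {
  "increments": [
    {"offset": [-1, 0, 0], "yaw": 0},
    {"offset": [-3, 0, 0], "yaw": 0},
    {"offset": [-5, 0, 0], "yaw": 0},
    {"offset": [-7, 0, 0], "yaw": 0},
    {"offset": [-9, 0, 0], "yaw": 0},
    {"offset": [-11, 0, 0], "yaw": 0},
    {"offset": [-11, 0, 0], "yaw": 0},
    {"offset": [-11, 0, 0], "yaw": 0}
  ]
}}

```text
clock: 13.15
tcp_pos: [0.5752, 0.2203, 0.165]
orientation: [0.69, 0.159, 0.689, -0.158]
wrist_force: [0.1, -0.6, -0.9]
finger_gap: 0.0854
```

```bash
python3 - <<'E'
from workcell import env
from h import *
delta(env,[.489,.0225,.16])
for n in("side",):
    p,d=env.read_camera(n)
    c=p[60:260,140:400]
    cv2.imwrite(f"pics/{n}5z.png",cv2.resize(c,None,fx=3,fy=3)[:,:,::-1])
E
```

```text
t 13.15 tcp [0.5752 0.2203 0.165 ] F [ 0.06 -0.62 -0.87] gap 0.0854 yawY 64.12 j [0.24 0.42 0.03 1.19 0.   0.69]
tool cm [  0.48 -21.56   0.88]
```

View pics/side5z.png

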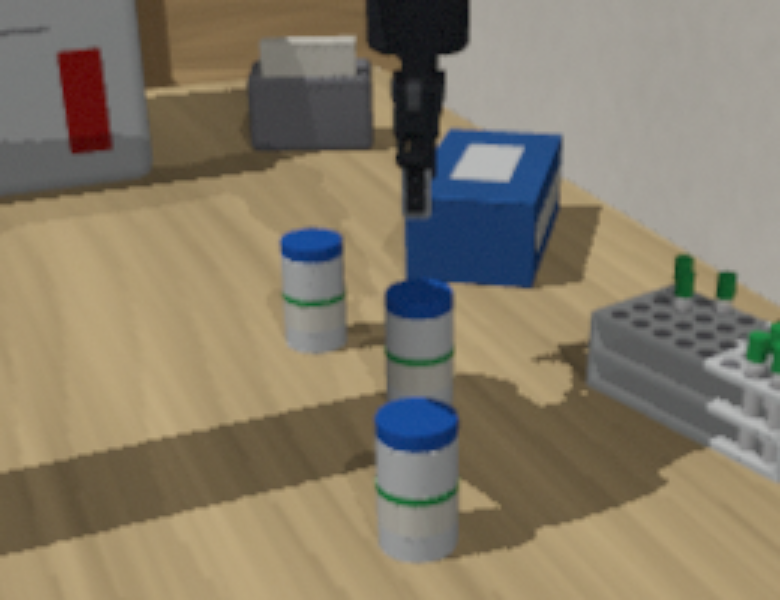

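Both light canisters are upright in place (crop 313,290 and 420,345). On to the near one (crop 417,480).

Emit:
{"op": "servo_tool", "data": {
  "increments": [
    {"offset": [0, -2, 0.1], "yaw": 0},
    {"offset": [0, -5, 0.2], "yaw": 0},
    {"offset": [0, -9, 0.4], "yaw": 0},
    {"offset": [0, -13, 0.6], "yaw": 0},
    {"offset": [0, -17, 0.8], "yaw": 0},
    {"offset": [0, -20, 0.9], "yaw": 0},
    {"offset": [0.4, -21.6, 0.9], "yaw": 0},
    {"offset": [0.4, -21.6, 0.9], "yaw": 0}
  ]
}}

```text
clock: 14.0
tcp_pos: [0.4866, 0.0205, 0.1589]
orientation: [0.688, 0.159, 0.69, -0.16]
wrist_force: [-0.6, 0.2, -0.9]
finger_gap: 0.0854
```

```bash
python3 - <<'E'
from workcell import env
from h import *
delta(env,[.489,.0225,.053])
E
```

```text
t 14.0 tcp [0.4866 0.0205 0.1589] F [-0.55  0.19 -0.88] gap 0.0854 yawY 63.94 j [-0.12  0.18 -0.31  1.08 -0.    0.33]
tool cm [10.59  0.3   0.16]
```

Emit:
{"op": "servo_tool", "data": {
  "increments": [
    {"offset": [0, 0.1, 0.1], "yaw": 0},
    {"offset": [2, 0.1, 0.1], "yaw": 0},
    {"offset": [4, 0.1, 0.1], "yaw": 0},
    {"offset": [6, 0.1, 0.1], "yaw": 0},
    {"offset": [8, 0.1, 0.1], "yaw": 0},
    {"offset": [10, 0.1, 0.1], "yaw": 0},
    {"offset": [10.6, 0.1, 0.1], "yaw": 0},
    {"offset": [10.6, 0.1, 0.1], "yaw": 0}
  ]
}}

```text
clock: 14.8
tcp_pos: [0.4894, 0.0233, 0.0533]
orientation: [0.688, 0.158, 0.69, -0.158]
wrist_force: [-1.2, 0.0, 0.3]
finger_gap: 0.0854
```

Emit:
{"op": "servo_tool", "data": {
  "increments": [
    {"offset": [0, 0, 0], "yaw": 0},
    {"offset": [0, 0, 0], "yaw": 0},
    {"offset": [0, 0, 0], "yaw": 0},
    {"offset": [0, 0, 0], "yaw": 0},
    {"offset": [0, 0, 0], "yaw": 0},
    {"offset": [0, 0, 0], "yaw": 0},
    {"offset": [0, 0, 0], "yaw": 0},
    {"offset": [0, 0, 0], "yaw": 0}
  ],
  "claw": 0.4,
  "force": 45
}}

```text
clock: 15.6
tcp_pos: [0.4913, 0.0227, 0.0557]
orientation: [0.69, 0.159, 0.688, -0.158]
wrist_force: [-0.2, 4.0, 5.5]
finger_gap: 0.055
```

Emit:
{"op": "servo_tool", "data": {
  "increments": [
    {"offset": [-0.4, 0, 0], "yaw": 0},
    {"offset": [-0.8, 0, 0], "yaw": 0},
    {"offset": [-1.2, 0, 0], "yaw": 0},
    {"offset": [-1.6, 0, 0], "yaw": 0},
    {"offset": [-2, 0, 0], "yaw": 0},
    {"offset": [-2, 0, 0], "yaw": 0},
    {"offset": [-2, 0, 0], "yaw": 0},
    {"offset": [-2, 0, 0], "yaw": 0}
  ]
}}

```text
clock: 16.4
tcp_pos: [0.4898, 0.0224, 0.0741]
orientation: [0.689, 0.158, 0.689, -0.158]
wrist_force: [-0.4, -0.3, -4.4]
finger_gap: 0.0554
```

```bash
python3 - <<'E'
from workcell import env
from h import *
delta(env,[.568,-.231,.12])
for n in("side",):
    p,d=env.read_camera(n)
    c=p[130:330,200:460]
    cv2.imwrite(f"pics/{n}6z.png",cv2.resize(c,None,fx=3,fy=3)[:,:,::-1])
delta(env,[.568,-.231,.12])
E
```

```text
t 16.4 tcp [0.4898 0.0224 0.0741] F [-0.42 -0.27 -4.41] gap 0.0554 yawY 64.11 j [-0.12  0.26 -0.43  0.88  0.    0.33]
tool cm [ -4.59 -19.38  18.1 ]
t 16.45 tcp [0.4898 0.0224 0.0741] F [ 0.82 -0.52 -4.73] gap 0.0553 yawY 64.12 j [-0.12  0.26 -0.43  0.88  0.    0.33]
tool cm [ -4.6  -19.39  18.1 ]
```

View pics/side6z.png

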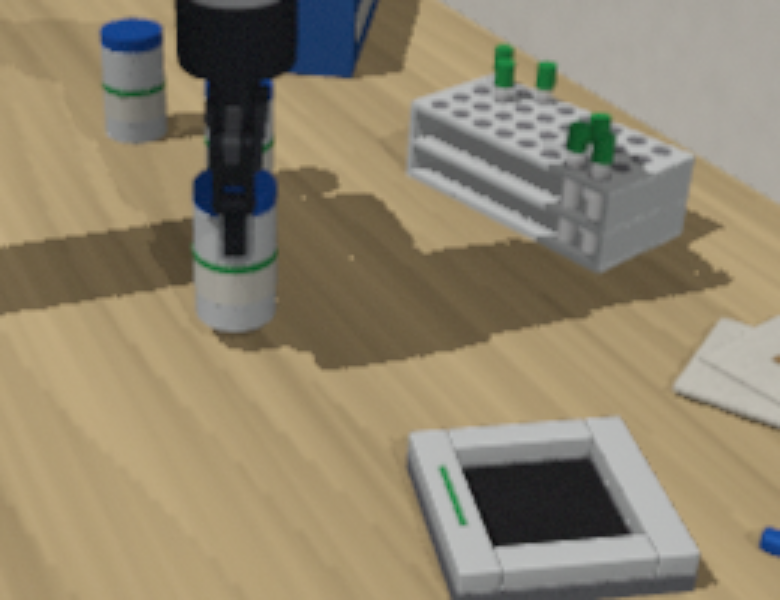

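Near canister reads −4.4 to −4.7 N, so it is the full one, and the picture shows it upright and lifted. I'll cross-check the dock centre from the side-view corners.

```bash
python3 - <<'E'
from workcell import env
from h import *
m=env.camera_model("side")
c=np.array([[411,436],[617,418],[697,550],[456,588]])/3+[200,130]
w=ray_plane(m,c,.028);print(w.round(4),w.mean(0),[np.linalg.norm(w[i]-w[i-1]).round(4) for i in range(4)])
c=np.array([[466,470],[590,457],[632,537],[497,547]])/3+[200,130]  # floor/inner approx
w=ray_plane(m,c,.02);print(w.round(4),w.mean(0))
# top: outer dock rim rect from colour
mt=env.camera_model("top");p=np.load("top0p.npy");h=cv2.cvtColor(p,cv2.COLOR_RGB2HSV)
reg=np.zeros(p.shape[:2],bool);reg[160:255,385:475]=1
k=(reg&(h[...,1]<40)&(h[...,2]>120)).astype(np.uint8)
cs,hi=cv2.findContours(k,cv2.RETR_CCOMP,cv2.CHAIN_APPROX_NONE)
for q,hh in zip(cs,hi[0]):
    if len(q)>60: print(len(q),hh[3],cv2.minAreaRect(ray_plane(mt,q[:,0],.028)[:,:2].astype(np.float32)*1000))
delta(env,[.568,-.231,.12])
E
```

```text
[[ 0.5216 -0.1618  0.028 ]
 [ 0.6426 -0.1956  0.028 ]
 [ 0.6112 -0.3053  0.028 ]
 [ 0.4816 -0.2791  0.028 ]] [ 0.56424838 -0.23546547  0.028     ] [np.float64(0.124), np.float64(0.1257), np.float64(0.1141), np.float64(0.1323)]
[[ 0.5405 -0.1931  0.02  ]
 [ 0.6128 -0.2118  0.02  ]
 [ 0.5929 -0.277   0.02  ]
 [ 0.5222 -0.2547  0.02  ]] [ 0.5670742 -0.2341508  0.02     ]
213 -1 ((568.982421875, -231.44012451171875), (119.49513244628906, 131.2598114013672), 73.4369888305664)
145 0 ((568.6387939453125, -231.14093017578125), (88.60140228271484, 87.1397705078125), 73.26782989501953)
t 16.45 tcp [0.4898 0.0224 0.0741] F [ 0.82 -0.52 -4.73] gap 0.0553 yawY 64.12 j [-0.12  0.26 -0.43  0.88  0.    0.33]
tool cm [ -4.6  -19.39  18.1 ]
```

Both views agree on (0.568, −0.232) to within 4 mm. Raise and carry.

Emit:
{"op": "servo_tool", "data": {
  "increments": [
    {"offset": [-1, 0, 0], "yaw": 0},
    {"offset": [-2.5, 0, 0], "yaw": 0},
    {"offset": [-4, -0.5, 0.5], "yaw": 0},
    {"offset": [-5, -1.5, 1.4], "yaw": 0},
    {"offset": [-6, -3, 2.8], "yaw": 0},
    {"offset": [-6, -5, 4.6], "yaw": 0},
    {"offset": [-6, -7, 6.5], "yaw": 0},
    {"offset": [-6, -9, 8.4], "yaw": 0}
  ]
}}

```text
clock: 17.25
tcp_pos: [0.5266, -0.097, 0.1349]
orientation: [0.689, 0.158, 0.689, -0.159]
wrist_force: [0.1, -0.2, -5.7]
finger_gap: 0.0553
```

Emit:
{"op": "servo_tool", "data": {
  "increments": [
    {"offset": [0, -2, 1.8], "yaw": 0},
    {"offset": [0, -4, 3.7], "yaw": 0},
    {"offset": [0, -6, 5.6], "yaw": 0},
    {"offset": [0, -8, 7.4], "yaw": 0},
    {"offset": [0, -9.5, 8.8], "yaw": 0},
    {"offset": [0, -10.3, 9.5], "yaw": 0},
    {"offset": [0, -10.5, 9.7], "yaw": 0},
    {"offset": [0, -10.5, 9.7], "yaw": 0}
  ]
}}

```text
clock: 18.05
tcp_pos: [0.5673, -0.232, 0.1341]
orientation: [0.689, 0.159, 0.689, -0.158]
wrist_force: [0.0, 0.6, -4.9]
finger_gap: 0.0554
```

```bash
python3 - <<'E'
from workcell import env
from h import *
delta(env,[.568,-.232,.082])
for n in("side","top"):
    p,d=env.read_camera(n)
    c=p[130:330,260:520] if n=="side" else p[120:320,300:560]
    cv2.imwrite(f"pics/{n}7z.png",cv2.resize(c,None,fx=3,fy=3)[:,:,::-1])
delta(env,[.568,-.232,.082])
E
```

```text
t 18.05 tcp [ 0.5673 -0.232   0.1341] F [ 0.03  0.56 -4.94] gap 0.0554 yawY 64.09 j [-0.52  0.43 -0.03  1.12  0.   -0.07]
tool cm [5.21 0.03 0.07]
t 18.15 tcp [ 0.5672 -0.2311  0.1342] F [-0.57 -0.05 -4.56] gap 0.0552 yawY 64.16 j [-0.52  0.43 -0.03  1.12  0.   -0.07]
tool cm [ 5.22 -0.05  0.12]
```

View pics/side7z.png

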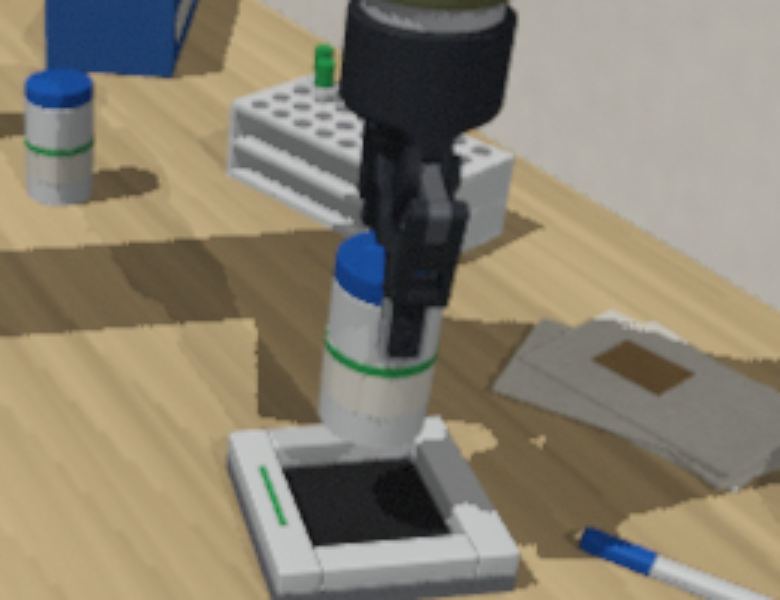

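View pics/top7z.png

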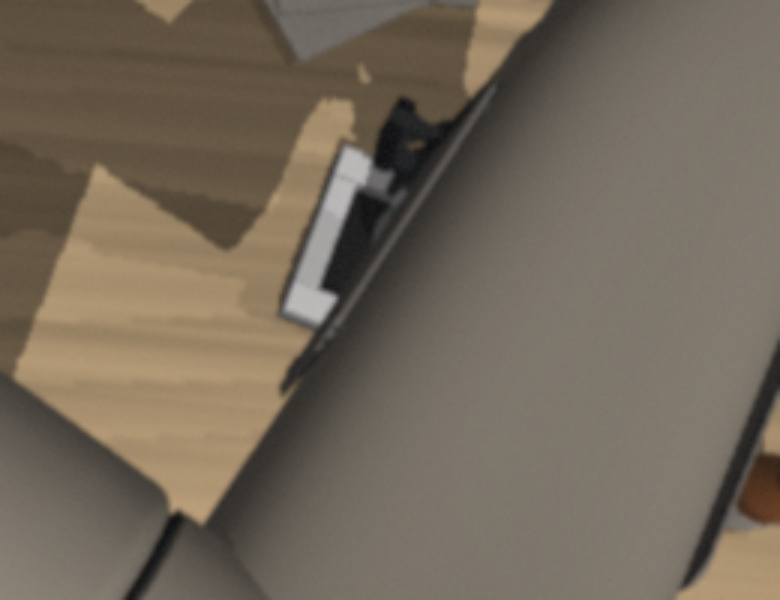

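```bash
python3 - <<'E'
from workcell import env
from h import *
def proj(m,X):
    A=np.linalg.inv(m["world_from_camera"]);c=A[:3,:3]@X+A[:3,3];f=210/np.tan(np.radians(m["vertical_fov"])/2)
    return np.array([m["cx"]+f*c[0]/-c[2], m["cy"]-f*c[1]/-c[2]])
m=env.camera_model("side")
T=m["world_from_camera"];
for b in (.075,.08):
  for z in(b+.1,b+.05,b):
    C=np.array([.567,-.232,z]); v=C-T[:3,3]; s=np.cross([0,0,1],v);s/=np.linalg.norm(s)
    print(z,*[((proj(m,C+k*s)-[260,130])*3).round(0) for k in(.028,0,-.028)])
E
```

```text
0.175 [340. 252.] [396. 259.] [454. 267.]
0.125 [331. 334.] [385. 342.] [441. 351.]
0.075 [322. 411.] [374. 420.] [428. 428.]
0.18 [341. 243.] [398. 251.] [456. 258.]
0.13 [331. 326.] [386. 334.] [442. 342.]
0.08 [323. 404.] [375. 412.] [429. 421.]
```

The canister's outline matches the projection of an upright cylinder centred at the target (the edge pixels agree within 4 at 3x zoom). Now lower it.

Emit:
{"op": "servo_tool", "data": {
  "increments": [
    {"offset": [0.8, 0, 0], "yaw": 0},
    {"offset": [1.8, 0, 0], "yaw": 0},
    {"offset": [2.8, 0, 0], "yaw": 0},
    {"offset": [3.8, 0, 0], "yaw": 0},
    {"offset": [4.8, 0, 0], "yaw": 0},
    {"offset": [5.5, 0, 0], "yaw": 0},
    {"offset": [6, 0, 0], "yaw": 0},
    {"offset": [6.2, 0, 0], "yaw": 0}
  ]
}}

```text
clock: 18.95
tcp_pos: [0.5674, -0.232, 0.0715]
orientation: [0.689, 0.159, 0.689, -0.158]
wrist_force: [-1.2, -0.2, -5.0]
finger_gap: 0.0552
```

```bash
python3 - <<'E'
from workcell import env
from h import *
delta(env,[.568,-.232,.066])
p,d=env.read_camera("side")
cv2.imwrite(f"pics/side8z.png",cv2.resize(p[130:330,260:520],None,fx=3,fy=3)[:,:,::-1])
E
```

```text
t 18.95 tcp [ 0.5674 -0.232   0.0715] F [-1.15 -0.15 -4.98] gap 0.0552 yawY 64.11 j [-0.52  0.47 -0.12  0.98  0.   -0.07]
tool cm [0.55 0.02 0.05]
```

View pics/side8z.png

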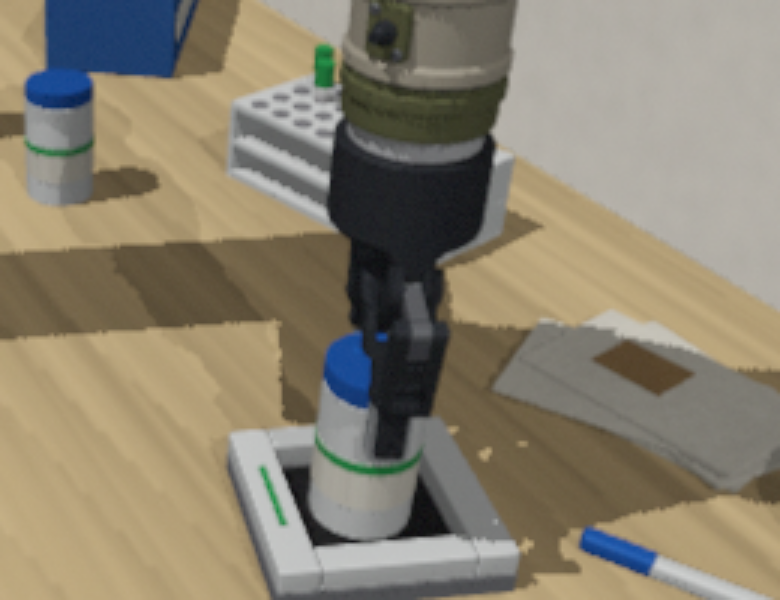

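The canister is inside the pocket, with its base near crop (362,536) and a few mm still to go. I'll check centring against the walls before touching down.

```bash
python3 - <<'E'
from workcell import env
from h import *
def proj(m,X):
    A=np.linalg.inv(m["world_from_camera"]);c=X@A[:3,:3].T+A[:3,3];f=210/np.tan(np.radians(m["vertical_fov"])/2)
    return (np.c_[m["cx"]+f*c[:,0]/-c[:,2], m["cy"]-f*c[:,1]/-c[:,2]]-[260,130])*3
m=env.camera_model("side");t=np.linspace(0,6.283,200)
for z in(.014,.0165,.019):
    P=proj(m,np.c_[.5674+.028*np.cos(t),-.232+.028*np.sin(t),0*t+z]); print(z,"L",P[P[:,0].argmin()].round(),"R",P[P[:,0].argmax()].round(),"B",P[P[:,1].argmax()].round())
a=np.radians(73.4)
for h,z in((.042,.028),(.042,.012),(.0,.028)):
    q=np.array([[1,1],[1,-1],[-1,-1],[-1,1]])*h; Rm=np.array([[np.cos(a),-np.sin(a)],[np.sin(a),np.cos(a)]])
    w=q@Rm.T+[.568,-.232]; print(z,proj(m,np.c_[w,np.full(4,z)]).round().tolist())
E
```

```text
0.014 L [312. 502.] R [414. 514.] B [372. 541.]
0.0165 L [313. 499.] R [415. 511.] B [373. 538.]
0.019 L [313. 495.] R [415. 507.] B [373. 534.]
0.028 [[274.0, 446.0], [414.0, 435.0], [468.0, 532.0], [314.0, 546.0]]
0.012 [[272.0, 468.0], [411.0, 457.0], [464.0, 555.0], [311.0, 568.0]]
0.028 [[367.0, 487.0], [367.0, 487.0], [367.0, 487.0], [367.0, 487.0]]
```

Base edges are within about 1 raw pixel of prediction, and the pocket rim corners also match, so it is centred to a few mm. Touching down slowly.

Emit:
{"op": "servo_tool", "data": {
  "increments": [
    {"offset": [0.1, 0, 0], "yaw": 0},
    {"offset": [0.2, 0, 0], "yaw": 0},
    {"offset": [0.3, 0, 0], "yaw": 0},
    {"offset": [0.4, 0, 0], "yaw": 0},
    {"offset": [0.4, 0, 0], "yaw": 0},
    {"offset": [0.5, 0, 0], "yaw": 0},
    {"offset": [0.5, 0, 0], "yaw": 0},
    {"offset": [0.5, 0, 0], "yaw": 0}
  ]
}}

```text
clock: 19.8
tcp_pos: [0.5679, -0.2321, 0.0677]
orientation: [0.689, 0.158, 0.689, -0.158]
wrist_force: [-0.4, 0.1, -0.9]
finger_gap: 0.0554
```

Contact: the wrist load fell from −5 to −0.9 N. One more millimetre, then release.

Emit:
{"op": "servo_tool", "data": {
  "increments": [
    {"offset": [0.05, 0, 0], "yaw": 0},
    {"offset": [0.1, 0, 0], "yaw": 0},
    {"offset": [0.1, 0, 0], "yaw": 0},
    {"offset": [0.1, 0, 0], "yaw": 0},
    {"offset": [0.1, 0, 0], "yaw": 0},
    {"offset": [0.1, 0, 0], "yaw": 0},
    {"offset": [0.1, 0, 0], "yaw": 0},
    {"offset": [0.1, 0, 0], "yaw": 0}
  ]
}}

```text
clock: 20.6
tcp_pos: [0.568, -0.2322, 0.0677]
orientation: [0.69, 0.158, 0.689, -0.158]
wrist_force: [-1.5, 2.1, 5.4]
finger_gap: 0.0551
```

Emit:
{"op": "servo_tool", "data": {
  "increments": [
    {"offset": [0, 0, 0], "yaw": 0},
    {"offset": [0, 0, 0], "yaw": 0},
    {"offset": [0, 0, 0], "yaw": 0},
    {"offset": [0, 0, 0], "yaw": 0},
    {"offset": [0, 0, 0], "yaw": 0},
    {"offset": [0, 0, 0], "yaw": 0},
    {"offset": [0, 0, 0], "yaw": 0},
    {"offset": [0, 0, 0], "yaw": 0}
  ],
  "claw": 1
}}

```text
clock: 21.4
tcp_pos: [0.5677, -0.2321, 0.0662]
orientation: [0.689, 0.158, 0.689, -0.158]
wrist_force: [0.1, -0.2, -0.3]
finger_gap: 0.0855
```

Emit:
{"op": "servo_tool", "data": {
  "increments": [
    {"offset": [-1, 0, 0], "yaw": 0},
    {"offset": [-3, 0, 0], "yaw": 0},
    {"offset": [-5, 0, 0], "yaw": 0},
    {"offset": [-7, 0, 0], "yaw": 0},
    {"offset": [-9, 0, 0], "yaw": 0},
    {"offset": [-11, 0, 0], "yaw": 0},
    {"offset": [-13, 0, 0], "yaw": 0},
    {"offset": [-13, 0, 0], "yaw": 0}
  ]
}}

```text
clock: 22.2
tcp_pos: [0.5693, -0.233, 0.2004]
orientation: [0.691, 0.158, 0.687, -0.159]
wrist_force: [1.2, -0.1, 0.6]
finger_gap: 0.0855
```

Emit:
{"op": "servo_tool", "data": {
  "increments": [
    {"offset": [0, 1, -1], "yaw": 0},
    {"offset": [0, 3, -2], "yaw": 0},
    {"offset": [0, 5, -4], "yaw": 0},
    {"offset": [0, 7, -6], "yaw": 0},
    {"offset": [0, 9, -8], "yaw": 0},
    {"offset": [0, 11, -10], "yaw": 0},
    {"offset": [0, 12, -11], "yaw": 0},
    {"offset": [0, 12, -11], "yaw": 0}
  ]
}}

```text
clock: 23.0
tcp_pos: [0.5197, -0.074, 0.1957]
orientation: [0.689, 0.158, 0.69, -0.157]
wrist_force: [0.8, 0.1, -0.2]
finger_gap: 0.0853
```

```bash
python3 - <<'E'
from workcell import env
from h import *
delta(env,[.568,-.232,.066])
for n in("side","top"):
    p,d=env.read_camera(n); cv2.imwrite(f"pics/{n}9.png",p[:,:,::-1]); lids(env,n,p,d)
E
```

```text
t 23.0 tcp [ 0.5197 -0.074   0.1957] F [ 0.84  0.11 -0.16] gap 0.0853 yawY 64.27 j [-0.29  0.23 -0.15  1.19  0.    0.15]
tool cm [ 12.95 -12.13  11.23]
side px [78. 17.] zt 0.3967 circ 0.179 4.1689 1.5716 ell [0.1951 4.4426] [0.1241 3.8712]
side px [290. 137.] zt 0.0972 circ 0.5711 0.2128 0.0324 ell [0.5708 0.2118] [0.0497 0.0603]
side px [243. 142.] zt 0.0992 circ 0.529 0.3565 0.0278 ell [0.5289 0.3574] [0.0481 0.0522]
side px [386. 255.] zt 0.1119 circ 0.5713 -0.2271 0.0354 ell [ 0.5698 -0.2252] [0.0554 0.0693]
top px [216. 173.] zt 0.1026 circ 0.5736 0.2184 0.0264 ell [0.5735 0.2186] [0.0502 0.0511]
top px [139. 185.] zt 0.1026 circ 0.5331 0.3682 0.0268 ell [0.5335 0.3681] [0.0504 0.0521]
```

View pics/side9.png

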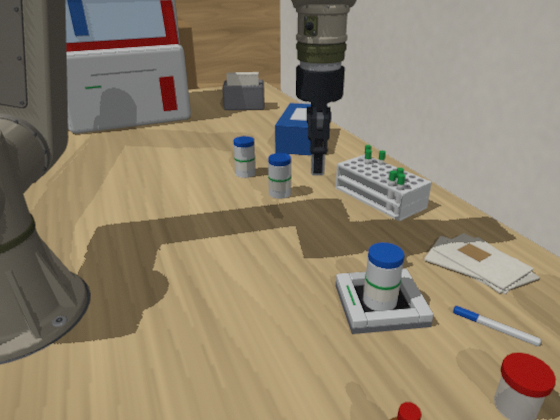

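View pics/top9.png

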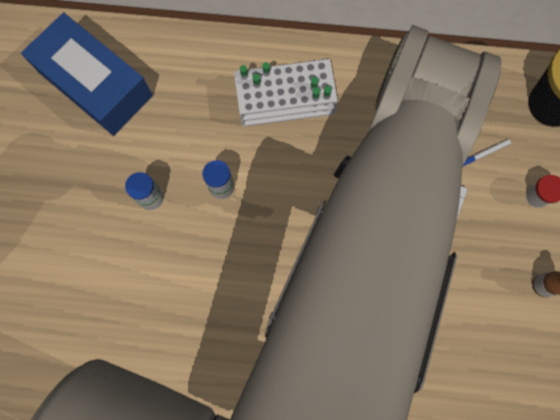

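The side view shows the canister upright in the dock (383,280) and both light ones within 2 mm of their starting places. The arm blocks the top view of the dock, so I'll swing it aside for a final check.

Emit:
{"op": "servo_tool", "data": {
  "increments": [
    {"offset": [0, 3, -1], "yaw": 0},
    {"offset": [0, 7, -2], "yaw": 0},
    {"offset": [0, 11, -3], "yaw": 0},
    {"offset": [0, 15, -4], "yaw": 0},
    {"offset": [0, 19, -5], "yaw": 0},
    {"offset": [0, 22, -6], "yaw": 0},
    {"offset": [0, 23, -6], "yaw": 0},
    {"offset": [0, 23, -6], "yaw": 0}
  ]
}}

```text
clock: 23.9
tcp_pos: [0.5685, 0.1572, 0.1957]
orientation: [0.689, 0.158, 0.689, -0.158]
wrist_force: [0.3, -0.5, -0.1]
finger_gap: 0.0856
```

```bash
python3 - <<'E'
from workcell import env
from h import *
p,d=env.read_camera("top"); cv2.imwrite("pics/top10.png",cv2.resize(p[120:300,340:540],None,fx=3,fy=3)[:,:,::-1]); m=env.camera_model("top")
h=cv2.cvtColor(p,cv2.COLOR_RGB2HSV); mk=((h[...,0]>100)&(h[...,0]<130)&(h[...,1]>150)&(h[...,2]>50)); P=pts(m,d)
mk[:, :390]=0; mk[:165]=0; t=mk&(P[...,2]>.1); print(t.sum(),np.median(P[t],0))
if t.sum()>20: print(cv2.minEnclosingCircle(ray_plane(m,np.argwhere(t)[:,::-1],.112)[:,:2].astype(np.float32)), "tilt normal", np.linalg.lstsq(np.c_[P[t][:,:2],np.ones(t.sum())],P[t][:,2],rcond=None)[0])
E
```

```text
554 [ 0.56562507 -0.23015821  0.11191892]
((0.5656154155731201, -0.23026706278324127), 0.026771066710352898) tilt normal [-1.14516268  1.05832334  1.00382338]
```

View pics/top10.png

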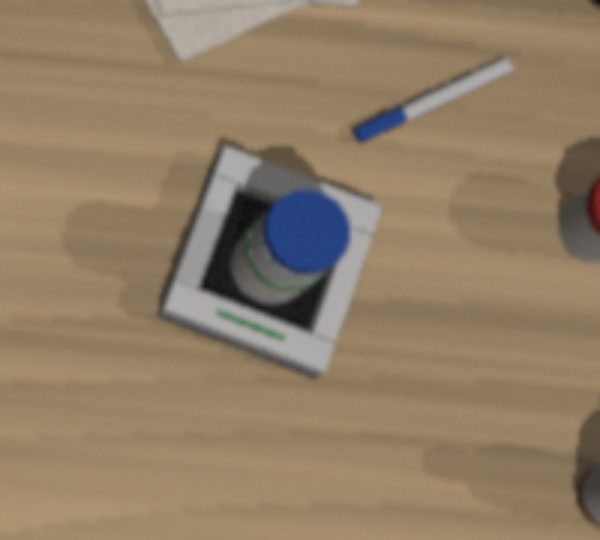

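The lid centre is at (0.566, −0.230) and z = 0.112. That is about 3 mm from the pocket centre and the right height for standing on the floor. Handing in.

```bash
python3 -c "
from workcell import env
print(env.hand_in())"
```

```text
the job is handed in; nothing more can be done
None
```

The full canister is in the analyser's dock and the job was handed in at about 24 s of the 58 s allowed. No verdict is reported, so this rests on my own checks.

I lifted all three canisters in turn. The wrist read about −1 N for the far one, −1.1 N for the middle one and −4.4 to −5 N for the near one. I put the two light ones back and set the near one down in the pocket.

**Last checks:**
- **Full canister:** its lid centre is at (0.566, −0.230), about 3 mm from the pocket centre. The lid height of 0.112 m is right for standing on the 12 mm floor. It looks upright in both views.
- **Light canisters:** both stand upright within about 2 mm of where they began.
- **Arm:** the gripper is open and clear of everything.

**Disagreements:**
- The tilt fit on the lid's depth points gave meaningless numbers, so I ignored it. I judged uprightness from the pictures and the lid position instead.
- Lid positions from the side view differed from the top view by up to 12 mm because that fit was cut off. The top-view positions matched the side picture to about 1 px when projected into it, so I used those.
- The weight on the dock was not measured directly. I inferred it from the wrist load going to zero when I released the canister.

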